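# Find the rocking pot lid and press it home

### The job

One of the four round lids in the blue pot rack is not pressed on: it looks like the others but rocks when you press near its rim. Press lightly near the rim of one lid after another until you find the one that rocks, then press that lid down firmly at its middle until it is fully home and level, and let go. Press the sound lids only lightly, lift no lid, and leave the things standing around where they are.

Things in the scene. Friction and masses are not known exactly. Their poses are not given: they have to be found in the camera images.
- rack: blue steel pot rack, 210 (x) x 460 (y) x 60 (z) mm, screwed down; origin at the centre of its underside, x across its short side, y along its long side. Four parts pots stand in it in a zigzag row and only their identical flat round metal lids, 76 mm across, show, each in a dark round opening 86 mm across
- place_1 (a point): fixed point on the rack's top face (60 mm above the bench) at the centre of one of the four lids, numbered along the rack's y. The lid's flat top is somewhere from 12 to 19 mm above this point, differing from pot to pot: height does not tell which lid is loose. Axes as the rack's
- place_2 (a point): fixed point on the rack's top face (60 mm above the bench) at the centre of one of the four lids, numbered along the rack's y. The lid's flat top is somewhere from 12 to 19 mm above this point, differing from pot to pot: height does not tell which lid is loose. Axes as the rack's
- place_3 (a point): fixed point on the rack's top face (60 mm above the bench) at the centre of one of the four lids, numbered along the rack's y. The lid's flat top is somewhere from 12 to 19 mm above this point, differing from pot to pot: height does not tell which lid is loose. Axes as the rack's
- place_4 (a point): fixed point on the rack's top face (60 mm above the bench) at the centre of one of the four lids, numbered along the rack's y. The lid's flat top is somewhere from 12 to 19 mm above this point, differing from pot to pot: height does not tell which lid is loose. Axes as the rack's
- pot_a (a joint): how far (m) one of the three sound pots has sunk, lid and all, into the foam under it; 0 at rest, about 2.5 N per mm after the first 1 N, springs back. Which place it stands at is not told. 0.0055 (about 15 N) is forcing it; a light press is 5 to 6 N
- pot_b (a joint): how far (m) one of the three sound pots has sunk, lid and all, into the foam under it; 0 at rest, about 2.5 N per mm after the first 1 N, springs back. Which place it stands at is not told. 0.0055 (about 15 N) is forcing it; a light press is 5 to 6 N
- pot_c (a joint): how far (m) one of the three sound pots has sunk, lid and all, into the foam under it; 0 at rest, about 2.5 N per mm after the first 1 N, springs back. Which place it stands at is not told. 0.0055 (about 15 N) is forcing it; a light press is 5 to 6 N
- tip_x (a joint): tilt (rad) of the loose lid about the rack's x axis; which place it is at is not told. 0 at rest; a light press (3 to 6 N) within about 12 mm of its rim tips it 0.1 or more, either way, and it springs level again. Once the lid is home it cannot tip. Sound lids never tip
- tip_y (a joint): the same tilt (rad) of the loose lid about the rack's y axis
- seat (a joint): how far (m) the loose lid has been pushed down onto its pot: 0 as found, 0.004 fully home, negative if lifted. It stays where it is left. It starts to move at about 16 N and a steady push of 20 to 22 N seats it fully, straight down on the lid's middle (within about 6 mm), during which its pot also sinks about 6 mm into its foam (2.5 N per mm) and springs back after
- socket: bystander: steel wrench socket, 26 mm across, 38 mm tall, standing on the rack between the lids; origin under its centre
- bolt: bystander: hex bolt standing on its 28 mm head, 43 mm tall, on the rack between the lids; origin under its centre
- jar: bystander: little amber glass jar, 34 mm across, 45 mm tall, on the rack between the lids; origin under its centre
- mug: bystander: white mug, 80 mm across, 95 mm tall, on the bench; origin under its centre
- screwdriver: bystander: screwdriver lying on the bench
- wrench: bystander: wrench lying on the bench
- oil: bystander: white bottle, 60 mm across, 150 mm tall, on the bench; origin under its centre

How it is judged:
On the way, in this order (a step that is already met when the one before it is completed fails the run):
1. the loose lid is made to rock by a press near its rim, before it is seated ((value of joint any of tip_x, tip_y above 0.06 rad or value of joint any of tip_x, tip_y below -0.06 rad) and value of joint seat below 0.002 m), for 0.05 s.
2. the loose lid is pressed down fully home and level (value of joint seat above 0.0032 m and value of joint tip_x between -0.03 and 0.03 rad and value of joint tip_y between -0.03 and 0.03 rad), for 0.2 s.
At the end, for the whole second after the job is handed in: The loose lid is at least 3.2 mm of its 4 mm down on its pot and level within 0.03 rad, the sound pots have sprung back to within 2 mm, and every bystander is within 20 mm of where it stood (all of step 2 and value of joint each of pot_a, pot_b, pot_c below 0.002 m and distance of each of socket, bolt, jar, mug, screwdriver, wrench, oil from where it was at the start of the episode below 0.02 m); the robot touches nothing.
It fails at once if a sound lid is pressed hard (its pot sinks more than 5.5 mm, about 15 N) (value of joint any of pot_a, pot_b, pot_c above 0.0055 m).
It fails at once if the loose lid is lifted by more than 3 mm (value of joint seat below -0.003 m).
It fails at once if a bystander is moved more than 20 mm (distance of any of socket, bolt, jar, mug, screwdriver, wrench, oil from where it was at the start of the episode above 0.02 m).
It also fails if it takes over 54 s, if anything falls off the work surface, if the arm or the gripper's body presses on something with over 40 N, if the wrist force passes 120 N, or if a joint passes its speed limit or range.

### The arm

A 7-joint arm with a two-finger parallel gripper is mounted at the origin on the work surface. World frame = base frame: x ahead of the robot, y to its left, z up, the work surface at z = 0. Lengths are in m, angles in rad, forces in N, time in s.
With the tool pointing down it reaches from about 0.425 to 0.875 m from the base axis. Payload 4.7 kg.
Tool frame: the origin (TCP) lies midway between the tips of the shut fingers; the grasp point (between the pads) lies 19 mm behind it; x points along the fingers, z is the direction in which the jaws open and shut, and the axes are right-handed (so a half turn about x gives the same grasp; the last joint's range is limited). The gripper opens to 87 mm and grips with 3 to 60 N. Pads are 19 mm wide; open, the fingers measure 117 mm over their backs; the gripper's body (75 mm by 190 mm) begins 51 mm behind the grasp point.
Start: joints at [1.28, 0.321, -0.07, 1.45, 0.023, 1.371, -0.057], TCP at [0.195, -0.62, 0.223] pointing down, gripper open.
Joint ranges: [-2.86, 2.86], [-0.3, 2.09], [-1.38, 1.24], [0.06, 2.45], [-1.56, 4.7], [0.09, 2.05], [-2.69, 2.69]. Speed limits (rad/s): [2.57, 2.57, 3.14, 3.14, 3.14, 3.14, 3.14].

### API

Orientations are given as [roll, pitch, yaw] about the fixed x, y, z axes, in that order (R = Rz(yaw) Ry(pitch) Rx(roll)).
In Python, from rig import manip, viewer gives the robot as it stands.
- The arm moves only by the tool move_arm, never from a script. Its argument "targets" is a list of rows, each a list of 2 entries, a list of its own where there are three numbers: the shift along the tool's x, y, z in mm, then the turn about the tool's x in degrees. A call has 1 to 20 rows; each row is the pose to reach, as a shift and turn from the pose measured when the call began, along the tool's axes at that moment; what a row does not reach only later rows make up. A row lasts 1/8 s, in which the tool goes at most 62.5 mm and 10.7 degrees, less where a joint would pass 70% of its speed; a pose out of reach is approached as far as the arm can. A call with a gripper value outside its range is refused whole. "gripper" is the finger opening in mm, from 0 to 87, set as the call begins (left out, the last holds). The fingers move at their own pace and stop on an object; "squeeze" is the grip in N (left out, the last holds). Time passes only in rows, so rows that repeat a pose let the fingers close. It gives the time, the measured TCP pose, the force and the opening at its end, in the units of the state.
- manip.observe(): the state, without advancing time (a new reading comes with each control period).
- viewer.read_camera(name): name is "side" or "top" or "wrist"; returns the picture (480x640x3 uint8, red, green, blue); there is no depth.
- viewer.camera_model(name): a dict with "camera_matrix" (3x3 intrinsics, pixels), "k1" (the pictures are not rectified: a ray, as slopes to the right and down, at radius r is drawn at 1 + k1 r^2 times it, then the intrinsics apply), "rvec" (rotation vector, rad) and "tvec" (3), from world to camera coordinates, as OpenCV has them. Camera axes: x right, y down, z forward; pixel columns grow to the right and rows downward; lengths in m; the calibration is good to about 2 mm. A picture is of the moment at which its call begins: read the wrist's pose just before it. camera_model takes no time and is no camera call; for the wrist camera it gives the pose at the moment of the call.
- manip.hand_in(): hands the job in, once; it reports no verdict.
The state is a dict: "time_s": time; "joint_pos": joint angles; "joint_vel": joint speeds; "tau": joint torques, N m; "tool_pos": TCP position; "tool_rot": TCP orientation; "wrist_force": force on the tool from outside, world axes, zero at the start; "torque": the same for the moment, N m; "gripper_width": opening from 0.0 (shut) to 1.0 (fully open).
Only numpy, scipy, OpenCV 4.12 (cv2) and the standard library are available. Lean on these libraries where they do the work, as an engineer would, in place of code of your own. Each camera call takes 0.05 s, during which the arm holds its last target. There are 200 camera calls.

## Working session

There is one attempt and no reset: what is moved stays moved. The work goes in short steps, Python scripts to look and compute and a tool call to move; the robot and the scene stay as the last step left them, time stands still between calls to the robot, and variables do not carry over. Pictures are saved under pics/ and viewed, about 8 in all and at most 12, crops included, and the job is handed in when it is done.

Besides the shell and the picture viewer there is one more tool, called after "Emit:" as a command line: name --argument value ..., lists and objects as JSON in quotes. move_arm: Moves the arm, as the interface text tells. Its arguments: {"type":"object","properties":{"targets":{"type":"array"},"gripper":{"type":"number"},"squeeze":{"type":"number"}},"required":["targets"]}

```bash
mkdir -p pics; ls
python3 - <<'E'
from rig import manip, viewer
import cv2
print(manip.observe())
for n in ("top","side"):
    print(n,viewer.camera_model(n))
    cv2.imwrite(f"pics/{n}0.png",viewer.read_camera(n)[:,:,::-1])
E
```

```text
pics
{'time_s': 0.0, 'joint_pos': array([ 1.28008517,  0.3218524 , -0.07011428,  1.4516983 ,  0.02258287,
        1.37076508, -0.05688975]), 'joint_vel': array([-2.99261932e-04, -6.97328086e-05, -1.06001840e-03,  7.34270439e-06,
       -9.79599260e-04, -8.88708107e-04,  8.52375512e-04]), 'tau': array([-2.56625881e-04, -4.91290569e+01, -4.04761825e-01, -3.12536860e+01,
       -6.42733625e-02,  4.35307575e-02,  1.66565633e-04]), 'tool_pos': array([ 0.19488273, -0.61951482,  0.22143094]), 'tool_rot': array([-3.10471006,  1.56886059,  1.91255603]), 'wrist_force': array([ 0.7508253 , -0.01089097, -0.83750748]), 'torque': array([-0.03753915, -0.03467085,  0.01341797]), 'gripper_width': 1.0014989632833335}
top {'camera_matrix': array([[481.52289951,   0.        , 318.99903567],
       [  0.        , 481.52289951, 234.57071893],
       [  0.        ,   0.        ,   1.        ]]), 'k1': -0.06990546580589242, 'rvec': array([ 2.13540952, -2.11562348,  0.21565546]), 'tvec': array([-0.02267073,  0.55469619,  1.30514087])}
side {'camera_matrix': array([[611.84519544,   0.        , 323.0011452 ],
       [  0.        , 611.84519544, 238.96730963],
       [  0.        ,   0.        ,   1.        ]]), 'k1': -0.021574482399583744, 'rvec': array([ 2.47371535, -0.07028529,  0.00481276]), 'tvec': array([-0.54987847,  0.05359457,  1.44220563])}
```

View pics/top0.png

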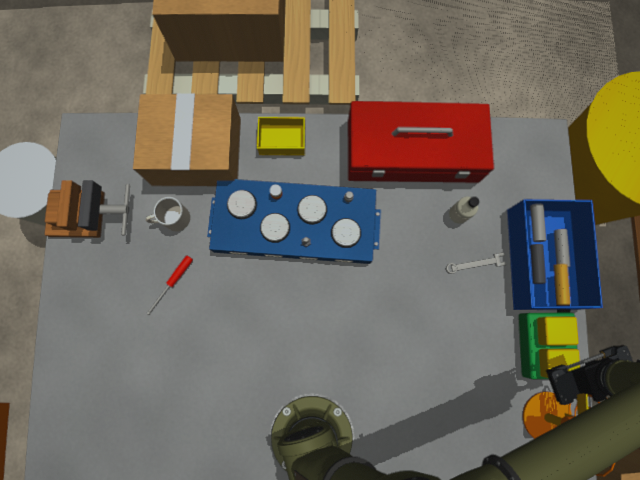

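View pics/side0.png

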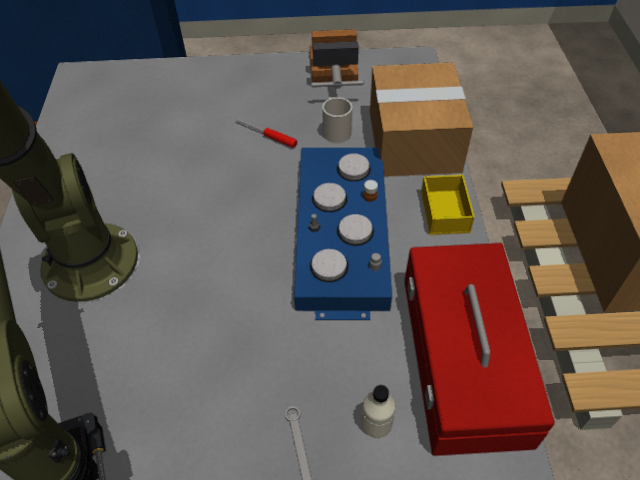

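The top view shows lids at (241,204), (275,227), (312,209) and (346,232). The jar is at (276,190), the bolt at (306,242) and the socket at (349,197). In the side view the lids are at (354,166), (329,197), (355,229) and (329,265), in the same order.

```bash
cat > h.py <<'E'
import numpy as np, cv2
from scipy.spatial.transform import Rotation as Ro
def und(m,uv):
    K=m["camera_matrix"]; d=np.array([m["k1"],0,0,0,0.])
    return cv2.undistortPoints(np.array(uv,float).reshape(-1,1,2),K,d)[:,0]
def P(m): return np.c_[cv2.Rodrigues(m["rvec"])[0],m["tvec"]]
def tri(ms,uvs):
    X=cv2.triangulatePoints(P(ms[0]),P(ms[1]),und(ms[0],uvs[0]).T,und(ms[1],uvs[1]).T)
    return (X[:3]/X[3]).T
def plane(m,uv,z):
    R=cv2.Rodrigues(m["rvec"])[0]; c=-R.T@m["tvec"]
    d=np.c_[und(m,uv),np.ones(len(uv))]@R
    return c+d*((z-c[2])/d[:,2])[:,None]
def proj(m,X): return cv2.projectPoints(np.array(X,float),m["rvec"],m["tvec"],m["camera_matrix"],np.array([m["k1"],0,0,0,0.]))[0][:,0]
def toolR(s): return Ro.from_euler("xyz",s["tool_rot"]).as_matrix()
E
python3 - <<'E'
from h import *; from rig import manip, viewer
np.set_printoptions(precision=4,suppress=True)
T,S=viewer.camera_model("top"),viewer.camera_model("side")
t=[(241,204),(275,227),(312,209),(346,232),(276,190),(306,242),(349,197)]
s=[(354,166),(329,197),(355,229),(329,265),(371,187),(314,218),(376,259)]
print(tri([T,S],[t,s])); print(plane(T,t,.075)); print(plane(S,s,.075))
o=manip.observe(); R=toolR(o); print(R)
W=viewer.camera_model("wrist"); RW=cv2.Rodrigues(W["rvec"])[0]; c=-RW.T@W["tvec"]
print(R.T@(c-o["tool_pos"]), R.T@RW.T)
E
```

```text
[[ 0.6384  0.2036  0.0709]
 [ 0.5718  0.1057  0.0694]
 [ 0.6251  0.003   0.0697]
 [ 0.5601 -0.0929  0.0673]
 [ 0.6706  0.1032  0.1   ]
 [ 0.5292  0.0188  0.0957]
 [ 0.6589 -0.0996  0.0885]]
[[ 0.6359  0.2027  0.075 ]
 [ 0.5709  0.1053  0.075 ]
 [ 0.6235  0.0029  0.075 ]
 [ 0.5588 -0.0923  0.075 ]
 [ 0.6778  0.1053  0.075 ]
 [ 0.5294  0.0185  0.075 ]
 [ 0.6596 -0.1011  0.075 ]]
[[ 0.6393  0.2001  0.075 ]
 [ 0.5713  0.1006  0.075 ]
 [ 0.6248 -0.0012  0.075 ]
 [ 0.5597 -0.0985  0.075 ]
 [ 0.6743  0.1265  0.075 ]
 [ 0.5328  0.0375  0.075 ]
 [ 0.6636 -0.0887  0.075 ]]
[[-0.0006  0.9539  0.3001]
 [ 0.0016  0.3001 -0.9539]
 [-1.     -0.0001 -0.0018]]
[-0.162   0.0728  0.0002] [[ 0.0003 -0.2691  0.9631]
 [-0.0003 -0.9631 -0.2691]
 [ 1.     -0.0002 -0.0003]]
```

Emit:
move_arm --targets '[[[-40,155,-119],10],[[-79,311,-238],20],[[-79,311,-238],20],[[-79,311,-238],20],[[-79,311,-238],20],[[-79,311,-238],20],[[-79,520,-538],20],[[-79,520,-538],20],[[-79,520,-538],20],[[-79,520,-538],20],[[-79,520,-538],20],[[-79,520,-538],20],[[-79,520,-538],20],[[-79,520,-538],20],[[-79,520,-538],20]]' --gripper 0 --squeeze 20

```text
time_s: 1.98
tool_pos: [0.5293, 0.0472, 0.301]
tool_rot: [-1.891, 1.569, 2.774]
wrist_force: [1.0, 0.3, 0.4]
gripper_width: 0.004
```

Run:
```python
from h import *; from rig import manip, viewer
np.set_printoptions(precision=4,suppress=True)
o=manip.observe(); print(o["time_s"],o["tool_pos"],o["wrist_force"],o["torque"]); print(toolR(o))
W=viewer.camera_model("wrist"); im=viewer.read_camera("wrist"); cv2.imwrite("pics/w1.png",im[:,:,::-1]); np.savez("w1.npz",**W)
L=[[.637,.2025,.074],[.571,.104,.074],[.624,.002,.074],[.559,-.094,.074]]
print(proj(W,L))
T,S=viewer.camera_model("top"),viewer.camera_model("side")
```

```text
1.975 [0.5293 0.0472 0.301 ] [0.9736 0.2736 0.4121] [-0.0156  0.0532 -0.0341]
[[-0.0015  0.9989 -0.0474]
 [ 0.0006 -0.0474 -0.9989]
 [-1.     -0.0015 -0.0005]]
[[168.0685 112.2786]
 [268.0877 171.9749]
 [360.8184 115.8729]
 [449.9298 174.2917]]
```

View pics/w1.png

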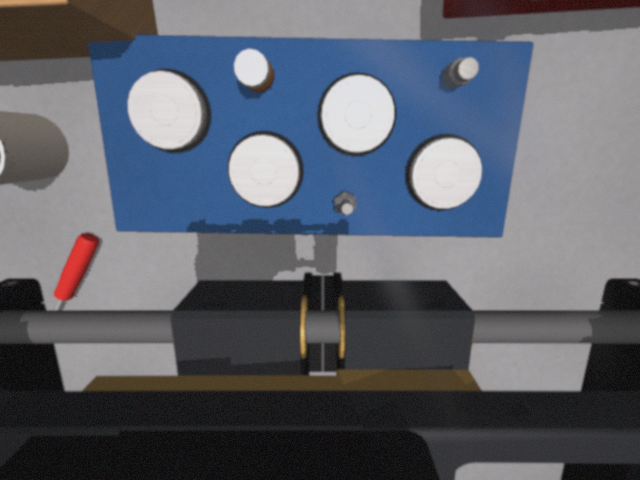

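The wrist view shows lids at (167,110), (264.5,170), (357.5,113.5) and (445,172.5), so 1 px is about 1 mm. The shut fingers are at (323,320).

Run:
```python
from h import *; from rig import manip, viewer
np.set_printoptions(precision=4,suppress=True)
W=dict(np.load("w1.npz")); T=viewer.camera_model("top")
w=[(167,110),(264.5,170),(357.5,113.5),(445,172.5)]; t=[(241,204),(275,227),(312,209),(346,232)]
print(plane(W,w,.0755)); print(tri([T,W],[t,w]))
```

```text
[[ 0.6391  0.2026  0.0755]
 [ 0.5734  0.1075  0.0755]
 [ 0.6264  0.0056  0.0755]
 [ 0.5614 -0.088   0.0755]]
[[ 0.6387  0.2044  0.0695]
 [ 0.5726  0.1072  0.0689]
 [ 0.6277  0.0034  0.0574]
 [ 0.5605 -0.0925  0.0637]]
```

Emit:
move_arm --targets '[[[50,6,-59],0],[[105,6,-59],0],[[160,6,-59],0],[[205,6,-59],0],[[217,6,-59],0],[[217,6,-59],0],[[217,6,-59],0]]'

```text
time_s: 2.9
tool_pos: [0.5397, 0.1057, 0.0864]
tool_rot: [1.926, 1.568, 0.306]
wrist_force: [0.2, -0.4, 0.1]
gripper_width: 0.008
```

Emit:
move_arm --targets '[[[4,0,0],0],[[7,0,0],0],[[8,0,0],0],[[8,0,0],0]]'

```text
time_s: 3.4
tool_pos: [0.5395, 0.1057, 0.0783]
tool_rot: [1.936, 1.568, 0.316]
wrist_force: [0.1, -1.0, 0.9]
gripper_width: 0.001
```

Emit:
move_arm --targets '[[[1,0,0],0],[[2,0,0],0],[[2,0,0],0]]'

```text
time_s: 3.78
tool_pos: [0.5395, 0.1058, 0.0763]
tool_rot: [1.965, 1.569, 0.346]
wrist_force: [-0.3, -0.1, 0.2]
gripper_width: 0.007
```

Emit:
move_arm --targets '[[[1,0,0],0],[[2,0,0],0],[[2,0,0],0]]'

```text
time_s: 4.15
tool_pos: [0.5396, 0.1058, 0.0747]
tool_rot: [1.844, 1.568, 0.225]
wrist_force: [-2.5, -0.9, 5.4]
gripper_width: 0.006
```

Emit:
move_arm --targets '[[[1,0,0],0],[[1,0,0],0]]'

```text
time_s: 4.4
tool_pos: [0.5396, 0.1058, 0.0741]
tool_rot: [1.727, 1.568, 0.108]
wrist_force: [-2.6, -0.9, 6.6]
gripper_width: 0.008
```

Emit:
move_arm --targets '[[[-30,0,0],0],[[-55,10,15],0],[[-55,35,60],0],[[-55,56,99],0],[[-40,56,99],0],[[-12,56,99],0],[[-8,56,99],0],[[-6,56,99],0],[[-6,56,99],0]]'

```text
time_s: 5.52
tool_pos: [0.5912, 0.0047, 0.081]
tool_rot: [1.696, 1.567, 0.077]
wrist_force: [0.0, 0.4, -0.2]
gripper_width: 0.009
```

Emit:
move_arm --targets '[[[1,0,0],0],[[2,0,0],0],[[2,0,0],0]]'

```text
time_s: 5.9
tool_pos: [0.5913, 0.0047, 0.0792]
tool_rot: [1.673, 1.567, 0.054]
wrist_force: [0.8, -0.3, 0.1]
gripper_width: 0.006
```

Emit:
move_arm --targets '[[[1,0,0],0],[[2,0,0],0],[[2,0,0],0]]'

```text
time_s: 6.28
tool_pos: [0.5911, 0.0047, 0.077]
tool_rot: [1.676, 1.567, 0.057]
wrist_force: [-0.6, -0.3, 0.6]
gripper_width: 0.004
```

Emit:
move_arm --targets '[[[1,0,0],0],[[2,0,0],0],[[2,0,0],0]]'

```text
time_s: 6.65
tool_pos: [0.5913, 0.0046, 0.0753]
tool_rot: [1.637, 1.567, 0.018]
wrist_force: [-1.1, 0.1, 3.2]
gripper_width: 0.004
```

Emit:
move_arm --targets '[[[1,0,0],0],[[1,0,0],0]]'

```text
time_s: 6.9
tool_pos: [0.5913, 0.0047, 0.0746]
tool_rot: [1.596, 1.567, -0.022]
wrist_force: [-1.6, -0.3, 4.8]
gripper_width: 0.006
```

Emit:
move_arm --targets '[[[1,0,0],0],[[1,0,0],0]]'

```text
time_s: 7.15
tool_pos: [0.5913, 0.0047, 0.0741]
tool_rot: [1.527, 1.567, -0.092]
wrist_force: [-2.8, -0.0, 6.3]
gripper_width: 0.003
```

Emit:
move_arm --targets '[[[-30,0,0],0],[[-55,-10,15],0],[[-55,-35,60],0],[[-55,-61,98],0],[[-40,-61,98],0],[[-12,-61,98],0],[[-8,-61,98],0],[[-7,-61,98],0],[[-7,-61,98],0]]'

```text
time_s: 8.28
tool_pos: [0.5265, -0.0898, 0.0816]
tool_rot: [1.548, 1.566, -0.07]
wrist_force: [-0.0, -0.6, 0.0]
gripper_width: 0.003
```

Emit:
move_arm --targets '[[[1,0,0],0],[[2,0,0],0],[[2,0,0],0]]'

```text
time_s: 8.65
tool_pos: [0.5266, -0.0898, 0.0797]
tool_rot: [1.528, 1.565, -0.09]
wrist_force: [0.6, -0.5, -0.4]
gripper_width: 0.007
```

Emit:
move_arm --targets '[[[1,0,0],0],[[2,0,0],0],[[2,0,0],0]]'

```text
time_s: 9.02
tool_pos: [0.5265, -0.0899, 0.0776]
tool_rot: [1.535, 1.566, -0.083]
wrist_force: [-0.5, 0.3, -0.4]
gripper_width: 0.005
```

C looks sound (6.3 N over about 2 mm). Continuing on D.

Emit:
move_arm --targets '[[[1,0,0],0],[[2,0,0],0],[[2,0,0],0]]'

```text
time_s: 9.4
tool_pos: [0.5264, -0.0898, 0.0755]
tool_rot: [1.544, 1.566, -0.074]
wrist_force: [-0.3, 0.6, 0.2]
gripper_width: 0.008
```

Emit:
move_arm --targets '[[[1,0,0],0],[[1,0,0],0]]'

```text
time_s: 9.65
tool_pos: [0.5264, -0.0898, 0.0744]
tool_rot: [1.556, 1.566, -0.062]
wrist_force: [0.6, -0.3, -0.2]
gripper_width: 0.007
```

Emit:
move_arm --targets '[[[1,0,0],0],[[2,0,0],0],[[2,0,0],0]]'

```text
time_s: 10.02
tool_pos: [0.5262, -0.0899, 0.0723]
tool_rot: [1.549, 1.566, -0.069]
wrist_force: [-0.9, 0.4, 1.3]
gripper_width: 0.007
```

Emit:
move_arm --targets '[[[1,0,0],0],[[1,0,0],0]]'

```text
time_s: 10.28
tool_pos: [0.526, -0.0898, 0.0712]
tool_rot: [1.547, 1.567, -0.071]
wrist_force: [-0.8, 0.6, 0.8]
gripper_width: 0.004
```

Emit:
move_arm --targets '[[[1,0,0],0],[[1,0,0],0]]'

```text
time_s: 10.52
tool_pos: [0.526, -0.0899, 0.0703]
tool_rot: [1.515, 1.567, -0.103]
wrist_force: [-2.0, -0.2, 3.6]
gripper_width: 0.006
```

Emit:
move_arm --targets '[[[1,0,0],0],[[1,0,0],0]]'

```text
time_s: 10.78
tool_pos: [0.5259, -0.0899, 0.0695]
tool_rot: [1.484, 1.567, -0.134]
wrist_force: [-2.9, -0.0, 4.8]
gripper_width: 0.004
```

Run:
```python
from h import *; from rig import manip, viewer
for i in range(3):
    im=viewer.read_camera("wrist"); o=manip.observe(); print(o["wrist_force"],o["tool_pos"])
W=viewer.camera_model("wrist"); u=proj(W,[[.56,-.09,.073]])[0].astype(int);print(u)
cv2.imwrite("pics/w2.png",im[:,:,::-1])
```

```text
[-2.77902782  0.65079132  4.36876623] [ 0.52595813 -0.08986829  0.06946502]
[-1.83277985 -0.18489344  5.27938498] [ 0.52598662 -0.08989365  0.06947855]
[-1.53560888  0.26735583  4.78205941] [ 0.52597583 -0.08989051  0.06945539]
[318 227]
```

View pics/w2.png

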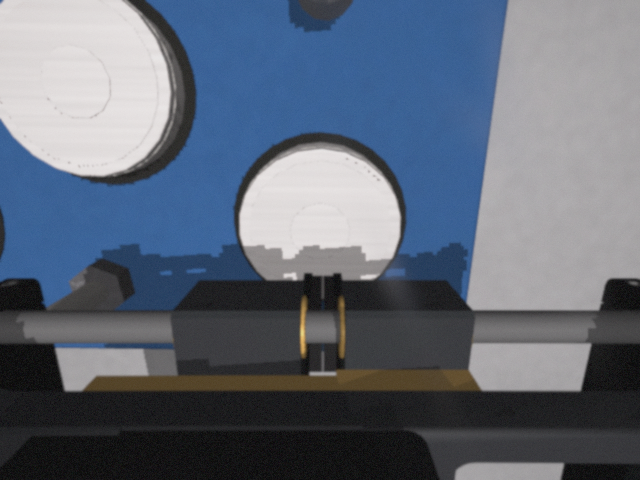

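Run:
```python
from h import *; from rig import viewer
T,S=viewer.camera_model("top"),viewer.camera_model("side")
print(tri([T,S],[[(233,170)],[(383,130)]]),plane(S,[(383,172)],0.),plane(T,[(238,185)],0.))
```

```text
[[0.70416482 0.21187522 0.17755477]] [[0.72177518 0.24763075 0.        ]] [[0.71403357 0.22593651 0.        ]]
```

Emit:
move_arm --targets '[[[-30,0,0],0],[[-58,10,-45],0],[[-58,25,-105],0],[[-58,38,-165],0],[[-58,50,-225],0],[[-58,64,-280],0],[[-58,64,-296],0],[[-30,64,-296],0],[[-15,64,-296],0],[[-12,64,-296],0],[[-12,64,-296],0]]'

```text
time_s: 12.3
tool_pos: [0.6042, 0.2021, 0.0819]
tool_rot: [1.51, 1.566, -0.109]
wrist_force: [0.0, -0.4, 0.2]
gripper_width: 0.006
```

Emit:
move_arm --targets '[[[1,0,0],0],[[2,0,0],0],[[2,0,0],0]]'

```text
time_s: 12.68
tool_pos: [0.6044, 0.2021, 0.0802]
tool_rot: [1.533, 1.566, -0.086]
wrist_force: [-0.3, 0.2, -0.6]
gripper_width: 0.006
```

Emit:
move_arm --targets '[[[1,0,0],0],[[2,0,0],0],[[2,0,0],0]]'

```text
time_s: 13.05
tool_pos: [0.6044, 0.2021, 0.0781]
tool_rot: [1.528, 1.566, -0.091]
wrist_force: [-0.1, 0.0, -0.1]
gripper_width: 0.009
```

Emit:
move_arm --targets '[[[1,0,0],0],[[1,0,0],0]]'

```text
time_s: 13.3
tool_pos: [0.6044, 0.2021, 0.0774]
tool_rot: [1.51, 1.566, -0.109]
wrist_force: [-0.6, -0.3, 3.3]
gripper_width: 0.003
```

Emit:
move_arm --targets '[[[1,0,0],0],[[1,0,0],0]]'

```text
time_s: 13.55
tool_pos: [0.6044, 0.2021, 0.0767]
tool_rot: [1.484, 1.566, -0.135]
wrist_force: [-2.1, -1.6, 4.7]
gripper_width: 0.006
```

Emit:
move_arm --targets '[[[-30,0,0],0],[[-52,-10,45],0],[[-52,-25,105],0],[[-52,-38,165],0],[[-52,-50,225],0],[[-52,-68,280],0],[[-52,-68,296],0],[[-30,-68,296],0],[[-5,-68,296],0],[[2,-68,296],0],[[2,-68,296],0],[[2,-68,296],0]]'

```text
time_s: 15.05
tool_pos: [0.5232, -0.0899, 0.0754]
tool_rot: [1.484, 1.564, -0.134]
wrist_force: [0.1, 0.5, 0.5]
gripper_width: 0.006
```

```bash
cat > snap.py <<'E'
import sys; from h import *; from rig import manip, viewer
W=viewer.camera_model("wrist"); im=viewer.read_camera("wrist"); o=manip.observe(); print(o["time_s"],o["wrist_force"],o["tool_pos"])
cv2.imwrite(f"pics/{sys.argv[1]}.png",im[:,:,::-1]); np.savez(sys.argv[1]+".npz",**W)
E
python3 snap.py d0
```

```text
15.1 [ 0.58537314 -0.42741116  0.14420582] [ 0.52307361 -0.09010538  0.07547093]
```

Emit:
move_arm --targets '[[[1,0,0],0],[[2,0,0],0],[[3,0,0],0],[[3,0,0],0]]'

```text
time_s: 15.6
tool_pos: [0.523, -0.0901, 0.0724]
tool_rot: [1.455, 1.564, -0.164]
wrist_force: [-0.6, 0.6, 0.4]
gripper_width: 0.002
```

Emit:
move_arm --targets '[[[1,0,0],0],[[1,0,0],0]]'

```text
time_s: 15.85
tool_pos: [0.5229, -0.0901, 0.0714]
tool_rot: [1.45, 1.565, -0.168]
wrist_force: [-0.3, -0.5, 0.9]
gripper_width: 0.004
```

Emit:
move_arm --targets '[[[1,0,0],0],[[1,0,0],0]]'

```text
time_s: 16.1
tool_pos: [0.5228, -0.0901, 0.0703]
tool_rot: [1.441, 1.565, -0.178]
wrist_force: [-1.0, -0.1, 1.4]
gripper_width: 0.006
```

Softer the farther out I press, so D is suspicious.

Emit:
move_arm --targets '[[[1,0,0],0],[[1,0,0],0]]'

```text
time_s: 16.35
tool_pos: [0.5228, -0.0901, 0.0694]
tool_rot: [1.416, 1.565, -0.203]
wrist_force: [-1.0, 0.4, 3.6]
gripper_width: 0.003
```

Emit:
move_arm --targets '[[[1,0,0],0],[[1,0,0],0]]'

```text
time_s: 16.6
tool_pos: [0.5228, -0.0901, 0.0686]
tool_rot: [1.394, 1.565, -0.225]
wrist_force: [-1.6, 0.2, 5.1]
gripper_width: 0.006
```

```bash
python3 snap.py d1
python3 - <<'E'
import cv2,numpy as np
a,b=[cv2.imread(f"pics/{n}.png")[100:300,200:440] for n in("d0","d1")]
cv2.imwrite("pics/cmp.png",np.vstack([cv2.resize(np.hstack([a,b]),None,fx=1.6,fy=1.6,interpolation=2)]))
E
```

```text
16.65 [-2.710876   -0.00663773  4.727417  ] [ 0.52272664 -0.09016096  0.06863076]
```

View pics/cmp.png

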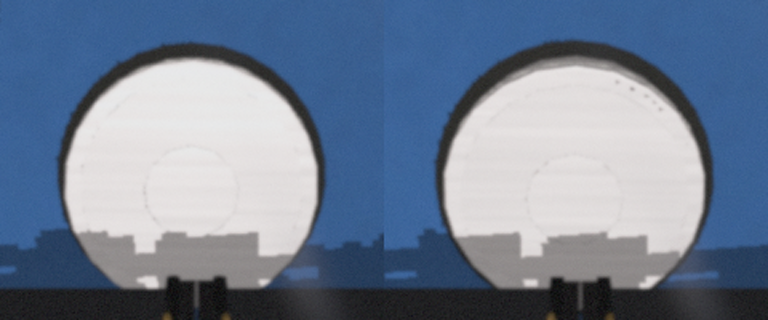

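D clearly rocks: in the pressed crop its far rim wall shows, and the level crop doesn't have it. The inner ring's centre before the press is at about (319.5,219).

Run:
```python
from h import *
W=dict(np.load("d0.npz")); print(plane(W,[(319.5,219)],.073), plane(W,[(319.5,219)],.076))
```

```text
[[ 0.55966785 -0.09076085  0.073     ]] [[ 0.56030906 -0.09081496  0.076     ]]
```

Emit:
move_arm --targets '[[[-8,0,0],0],[[-16,0,0],0],[[-16,0,0],0]]'

```text
time_s: 17.02
tool_pos: [0.5234, -0.0903, 0.0855]
tool_rot: [1.376, 1.563, -0.243]
wrist_force: [-0.7, -0.4, -0.6]
gripper_width: 0.003
```

Emit:
move_arm --targets '[[[0,18,0],0],[[0,37,-1],0],[[5,37,-1],0],[[8,37,-1],0],[[10,37,-1],0],[[10,37,-1],0]]'

```text
time_s: 17.77
tool_pos: [0.5599, -0.0912, 0.0755]
tool_rot: [1.329, 1.564, -0.29]
wrist_force: [-0.3, 0.5, -0.5]
gripper_width: 0.003
```

Emit:
move_arm --targets '[[[1,0,0],0],[[2,0,0],0],[[3,0,0],0],[[4,0,0],0],[[4,0,0],0]]'

```text
time_s: 18.4
tool_pos: [0.5601, -0.0912, 0.0723]
tool_rot: [1.273, 1.563, -0.346]
wrist_force: [-2.2, 0.2, 7.4]
gripper_width: 0.005
```

Emit:
move_arm --targets '[[[1,0,0],0],[[2,0,0],0],[[2,0,0],0]]'

```text
time_s: 18.77
tool_pos: [0.5601, -0.0913, 0.0714]
tool_rot: [1.188, 1.563, -0.432]
wrist_force: [-4.0, -0.0, 9.4]
gripper_width: 0.006
```

Emit:
move_arm --targets '[[[1,0,0],0],[[2,0,0],0],[[3,0,0],0],[[4,0,0],0],[[4,0,0],0]]'

```text
time_s: 19.4
tool_pos: [0.5602, -0.0913, 0.0693]
tool_rot: [1.054, 1.563, -0.566]
wrist_force: [-5.4, 0.5, 13.9]
gripper_width: 0.002
```

Emit:
move_arm --targets '[[[1,0,0],0],[[2,0,0],0],[[3,0,0],0],[[3,0,0],0]]'

```text
time_s: 19.9
tool_pos: [0.5603, -0.0913, 0.0682]
tool_rot: [0.915, 1.563, -0.704]
wrist_force: [-6.5, 0.4, 14.6]
gripper_width: 0.006
```

Emit:
move_arm --targets '[[[2,0,0],0],[[3,0,0],0],[[4,0,0],0],[[5,0,0],0],[[5,0,0],0]]'

```text
time_s: 20.52
tool_pos: [0.5602, -0.0913, 0.0651]
tool_rot: [0.773, 1.563, -0.846]
wrist_force: [-6.6, -0.2, 15.4]
gripper_width: 0.002
```

Emit:
move_arm --targets '[[[2,0,0],0],[[3,0,0],0],[[4,0,0],0],[[5,0,0],0],[[5,0,0],0]]'

```text
time_s: 21.15
tool_pos: [0.5603, -0.0912, 0.0628]
tool_rot: [0.613, 1.562, -1.007]
wrist_force: [-8.6, 1.2, 19.5]
gripper_width: 0.005
```

Emit:
move_arm --targets '[[[2,0,0],0],[[3,0,0],0],[[4,0,0],0],[[5,0,0],0],[[5,0,0],0],[[5,0,0],0]]'

```text
time_s: 21.9
tool_pos: [0.5603, -0.0913, 0.0612]
tool_rot: [0.456, 1.561, -1.164]
wrist_force: [-9.8, 0.4, 23.8]
gripper_width: -0.001
```

Only foam stiffness is left (2.7 N/mm), so it should be home. I'll back off slowly to see where contact ends.

Emit:
move_arm --targets '[[[-3,0,0],0],[[-6,0,0],0],[[-9,0,0],0],[[-9,0,0],0]]'

```text
time_s: 22.4
tool_pos: [0.5605, -0.0912, 0.0702]
tool_rot: [0.499, 1.56, -1.12]
wrist_force: [-0.5, 0.2, 2.3]
gripper_width: 0.006
```

Emit:
move_arm --targets '[[[-5,0,0],0],[[-15,0,0],0],[[-30,0,0],0],[[-60,0,0],0],[[-110,-18,0],0],[[-150,-37,0],0],[[-150,-37,0],0],[[-150,-37,0],0]]'

```text
time_s: 23.4
tool_pos: [0.5228, -0.0881, 0.2204]
tool_rot: [0.525, 1.559, -1.094]
wrist_force: [0.2, -0.7, -0.0]
gripper_width: 0.003
```

```bash
python3 snap.py e1
```

```text
23.45 [ 0.15638217  1.07825365 -1.57442414] [ 0.52249229 -0.08802501  0.21949198]
```

View pics/e1.png

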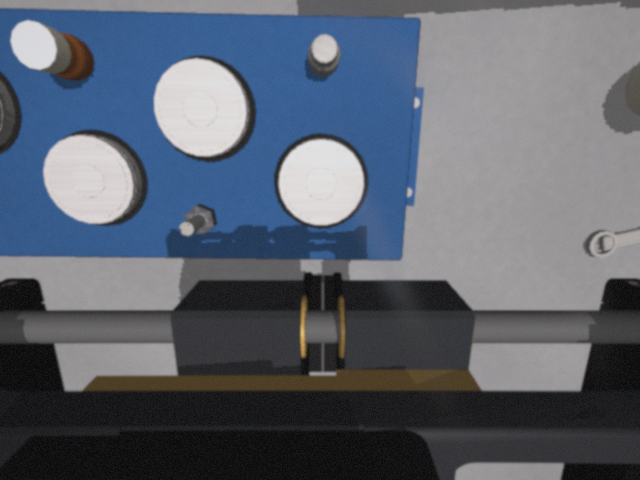

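Lid D at (321,182) sits lower and level, and the jar, socket and bolt are still standing. On release 2.3 N was left at 70.2 mm, so contact ended near 71 mm. First contact was near 75 mm, which makes about 4 mm of seating.

```bash
python3 -c "
from rig import manip
print(manip.hand_in())"
```

```text
the job is handed in; nothing more can be done
None
```

The loose lid is place_1, at about (0.560, -0.091) m. It rocked, I pressed it home, and I handed the job in at about 23.5 s of the 54 s allowed. The hand-in reported no verdict.

- **Finding it:** I pressed each of the four lids lightly near its rim. The other three gave about 2 mm or less at 4.7 to 6.6 N, so I took them as sound. The first press on place_1, slightly too far from its rim, was unclear, so I pressed again further out. That time it dipped about 3 to 4 mm under only 1 to 2 N, and the wrist picture showed its far rim raised.
- **Pressing it home:** I pressed its middle up to about 24 N. It gave way around 15 to 16 N, then stiffened back to foam stiffness alone.
- **Last checks:** The lid's top ended about 4 mm lower than it started, judged from where contact began and ended (about 75 and 71 mm). The last picture shows it level, the jar, bolt and socket still standing, and the arm clear.
- **Not checked:** I did not press the rim again after seating the lid. I did not measure its final tilt beyond looking at the picture. I took no closing picture of the mug, screwdriver or oil bottle; the arm went nowhere near them at low height.
- **Disagreed:** Heights from the camera pictures came out up to about 18 mm lower than where the fingers touched the lids, so I used the touch heights.

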